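# Pad the work support and hold its height plunger out

### The job

Put the loose plywood saddle over the middle of the work support's bar, so that its cheeks straddle the bar and its deck lies flat on it, and let go of it. Then grip the knob of the stand's sprung height plunger, pull it fully back and keep holding it so that the bar sinks to its bottom stop with the saddle still on it: finish while holding the plunger fully back, because I will then set the new height by hand. Leave the other things on the bench where they are.

Things in the scene. Friction and masses are not known exactly. Their poses are not given: they have to be found in the camera images.
- stand: Work support bolted to the bench: 180 x 180 x 8 mm base plate, upright 40 mm square sleeve (48 mm collar, top at z = 155 mm), out of it a 30 mm square aluminium post carrying a horizontal bar, like a T. Origin: centre of the plate's underside, on the post's axis. x points from the knob to the post (away from the robot, yaw up to 0.3 rad either way), y along the bar, z up.
- bar_top (a point): The stand's horizontal bar: square aluminium tube 30 x 30 mm, 220 mm long along its y, black end caps, welded centrally on the post. Origin: centre of its TOP face, over the post's axis; axes as the stand's. Top face 280 mm above the bench at the start, 220 mm with the post fully down. Clear on both sides; beneath it only the 30 mm wide post.
- post (a joint): How far post and bar have sunk, m: 0 = as at the start, carried by the plunger's pin; 0.06 = on the bottom stop. With the pin out it sinks by its own weight, damped, at about 0.04 m/s (some 1.5 s in all). Holes every 30 mm: if the plunger is let go on the way, its pin catches in the next hole.
- knob (a point): Black pull knob of the sprung index plunger, on the sleeve's robot side: 26 mm dia, 26 mm long, level along its x, then a rim 32 mm dia x 6 mm at its outer (robot) end. Origin: middle of the 26 mm part, on the axis, 115 mm above the bench, 88 mm in front (-x) of the post's axis at rest. Axes as the stand's: pull along its -x, level. Inward: 22 mm dia barrel, 30 mm boss; free above and beside.
- plunger (a joint): How far the plunger is pulled back, m: 0 = seated (a 10 mm dia pin stands 10 mm deep in a hole of the post), 0.018 = fully back against its stop; the round-nosed pin is out of the hole from about 0.010. A spring pulls it home: 6 N at 0, 15 N at 0.018.
- saddle: Loose plywood saddle, 60 to 130 g, cork on top: an inverted U, 100 mm long along its y, 48 mm wide along its x. Two cheeks 6 mm thick, 42 mm high, with a 36 mm gap between; on them a deck 8 mm thick (top at 50 mm, end fences to 56 mm). Origin: centre of its underside, between the cheeks' feet; z up. It stands on its cheeks at one of three places beside the stand. A half turn is the same.
- saddle_seat (a point): Centre of the underside of the saddle's deck, 42 mm above the saddle's origin, axes as the saddle's. It meets the origin of bar_top when the saddle sits centred on the bar.
- paint_tin: Bystander, to be left alone: yellow paint tin with steel rims, 91 dia x 97 high, standing (sizes in mm). Origin: centre of its underside.
- offcut: Bystander, to be left alone: plain wooden offcut block, 45 x 110 x 35 high (sizes in mm). Origin: centre of its underside.
- hammer: Bystander, to be left alone: hammer lying on the bench, wooden handle along its x, 260 long, steel head 88 wide at its +x end, 26 high (sizes in mm). Origin: centre of its underside.
- screwdriver: Bystander, to be left alone: screwdriver lying on the bench in front of the stand, 200 long along its x, yellow handle 26 dia x 100 at its -x end (sizes in mm). Origin: centre of its underside.
- screw_jar: Bystander, to be left alone: glass screw jar with a steel lid, 60 dia x 75 high (sizes in mm). Origin: centre of its underside.
- glue: Bystander, to be left alone: white glue bottle with an orange cap, 56 dia x 170 high, standing (sizes in mm). Origin: centre of its underside.
- tape: Bystander, to be left alone: black tape measure, 68 x 36 x 62 high, standing (sizes in mm). Origin: centre of its underside.

How it is judged:
On the way, in this order (a step that is already met when the one before it is completed fails the run):
1. the saddle lies flat on the middle of the bar, let go of, while the plunger is still seated and the bar still up (z of saddle_seat in the frame of bar_top between -0.004 and 0.004 m and y of saddle_seat in the frame of bar_top between -0.03 and 0.03 m and x of saddle_seat in the frame of bar_top between -0.006 and 0.006 m and angle between saddle's own z axis and vertical below 0.1 rad and angle between the y axis of saddle and the y axis of bar_top, either way round below 0.12 rad and contact force between saddle and bar_tube above 0.2 N and contact force between saddle and the arm below 0.1 N and contact force between saddle and the fingers below 0.1 N and value of joint plunger below 0.004 m and value of joint post below 0.006 m), for 0.3 s.
2. the plunger is pulled fully back by the knob (value of joint plunger above 0.014 m and contact force between any of knob_body, knob_rim and the fingers above 3 N), for 0.2 s.
At the end, for the whole second after the job is handed in: Fingers hold the knob (over 3 N), plunger at least 14 of its 18 mm back; post within 4 mm of its bottom stop; saddle at rest on the bar: deck flat on it (4 mm, 0.1 rad), along it (0.12 rad), within 30 mm of its middle; the robot touches neither bar nor saddle (all of step 2 and z of saddle_seat in the frame of bar_top between -0.004 and 0.004 m and y of saddle_seat in the frame of bar_top between -0.03 and 0.03 m and x of saddle_seat in the frame of bar_top between -0.006 and 0.006 m and angle between saddle's own z axis and vertical below 0.1 rad and angle between the y axis of saddle and the y axis of bar_top, either way round below 0.12 rad and contact force between saddle and bar_tube above 0.2 N and contact force between each of saddle, bar_tube and the arm below 0.1 N and contact force between each of saddle, bar_tube and the fingers below 0.1 N and value of joint post above 0.056 m and linear speed of saddle below 0.02 m/s); the arm keeps its last pose, push and grip.
It fails at once if one of the other things on the bench (tin, offcut, hammer, screwdriver, jar, glue, tape) is pushed more than 30 mm (distance of any of paint_tin, offcut, hammer, screwdriver, screw_jar, glue, tape from where it was at the start of the episode above 0.03 m).
It also fails if it takes over 64 s, if anything falls off the work surface, if the arm or the gripper's body presses on something with over 40 N, if the wrist force passes 120 N, or if a joint passes its speed limit or range.

### The arm

A 6-joint arm with a two-finger parallel gripper is mounted at the origin on the work surface. World frame = base frame: x ahead of the robot, y to its left, z up, the work surface at z = 0. Lengths are in m, angles in rad, forces in N, time in s.
With the tool pointing down it reaches from about 0.375 to 0.975 m from the base axis. Payload 3.8 kg.
Tool frame: the origin (TCP) lies midway between the tips of the shut fingers; the grasp point (between the pads) lies 19 mm behind it; z points along the fingers, y is the line along which they close (so a half turn about z gives the same grasp; the last joint's range is limited). The gripper opens to 88 mm and grips with 3 to 60 N. Pads are 18 mm wide; open, the fingers measure 123 mm over their backs; the gripper's body (75 mm by 187 mm) begins 45 mm behind the grasp point.
Start: joints at [1.098, 0.264, 1.604, -0, 1.274, -0.037], TCP at [0.285, 0.612, 0.239] pointing down, gripper open.
Joint ranges: [-2.63, 2.63], [-0.94, 2.18], [0.31, 2.57], [-1.31, 4.45], [0, 2.66], [-2.55, 2.55]. Speed limits (rad/s): [2.57, 2.57, 3.14, 3.14, 3.14, 3.14].

### API

Orientations are given as a rotation vector (axis times angle).
In Python, from cell import manip, inverse_kinematics, cams, order gives the robot as it stands. Calls block until the motion is done:
- manip.move_pose(position, orientation): joint-space move of the TCP to a pose.
- manip.move_linear(position, rate=0.15, rot=None): straight line of the TCP; rot=None keeps the orientation; rate is the mean speed in m/s.
- manip.set_joints(angles): joint-space move.
- manip.set_gripper(opening, force=None): finger opening in m; force is the grip in N (None keeps the last); returns when the fingers have stopped.
- manip.dwell(seconds).
- inverse_kinematics(position, orientation): joint angles nearest the present ones, or None.
- manip.state(): the state.
- cams.capture(name): name is "side" or "top"; returns a dict with "image" (384x512x3 uint8, blue, green, red), "z_map" (384x512 float32, m along the optical axis (not along the pixel's ray), 0 where there is no reading), "intrinsics" (3x3 intrinsics, pixels), "k1" (the pictures are not rectified: a ray, as slopes to the right and down, at radius r is drawn at 1 + k1 r^2 times it, then the intrinsics apply), "position" and "orientation" of the camera in the world. Camera axes: x right, y down, z forward; pixel columns grow to the right and rows downward; lengths in m; the calibration is good to about 2 mm. A picture is of the moment at which its call begins.
A pose or a line that the arm cannot do raises manip.IKError and nothing moves.
- order.close_job(): hands the job in; it is judged then, once.
The state is a dict: "clock": time; "joint_pos": joint angles; "joint_velocities": joint speeds; "tau": joint torques, N m; "tool_pos": TCP position; "tcp_rot": TCP orientation; "contact_force": force on the tool from outside, world axes, zero at the start; "moment": the same for the moment, N m; "gripper_width": finger opening in m; "grasp_force": force on a finger pad.
Only numpy, scipy, OpenCV 4.12 (cv2) and the standard library are available. Lean on these libraries where they do the work, as an engineer would, in place of code of your own. Each camera call takes 0.05 s, during which the arm holds its last target. There are 200 camera calls.

## Working session

There is one attempt and no reset: what is moved stays moved. The work goes in short steps, each a Python script; the robot and the scene stay as the last script left them, time stands still between calls to the robot, and variables do not carry over. Pictures are saved under pics/ and viewed, at most 10 in all, crops included, and the job is handed in when it is done.

```bash
ls; mkdir -p pics
cat > h.py <<'E'
import numpy as np, cv2, pickle
from scipy.spatial.transform import Rotation as R
def cloud(c):
    "world xyz per pixel"
    K=np.array(c["intrinsics"]);z=c["z_map"];h,w=z.shape
    u,v=np.meshgrid(np.arange(w),np.arange(h))
    p=cv2.undistortPoints(np.stack([u,v],-1).reshape(-1,1,2).astype(float),K,np.array([c["k1"],0,0,0.])).reshape(h,w,2)
    P=np.dstack([p*z[...,None],z])
    o=np.array(c["orientation"]);M=o if o.shape==(3,3) else R.from_rotvec(o).as_matrix()
    W=P@M.T+np.array(c["position"]);W[z==0]=np.nan
    return W
E
python3 - <<'E'
from cell import *
from h import *
s=manip.state();print(s)
for n in("side","top"):
    c=cams.capture(n);pickle.dump(c,open(n+"0.pkl","wb"));cv2.imwrite(f"pics/{n}0.png",cv2.resize(c["image"],(800,600)))
    print(n,c["position"],c["orientation"],c["intrinsics"],c["k1"])
E
```

```text
pics
{'clock': 0.0, 'joint_pos': array([ 1.09810120e+00,  2.64724910e-01,  1.60529990e+00, -1.39235594e-05,
        1.27368431e+00, -3.69015466e-02]), 'joint_velocities': array([ 0.00031115,  0.00127401, -0.00022384,  0.0003175 , -0.00156876,
       -0.00015725]), 'tau': array([ 5.15642187e-04, -5.02099013e+01, -3.56880426e+01,  7.30962935e-02,
        2.88439397e-02, -1.30230314e-04]), 'tool_pos': array([0.28463869, 0.6113103 , 0.23744703]), 'tcp_rot': array([-0.67901973, -3.06679892,  0.00322194]), 'contact_force': array([-0.68414645, -0.58764454, -0.14077851]), 'moment': array([-0.0171906 ,  0.04789748, -0.00554923]), 'grasp_force': 0.0, 'gripper_width': 0.08789101551273495}
side [ 0.48083194 -0.74357864  0.97095717] [-2.35359813  0.17481716 -0.06859989] [[365.8932055    0.         250.06363662]
 [  0.         365.8932055  181.84762712]
 [  0.           0.           1.        ]] -0.11670598427885817
top [0.37168434 0.06043352 1.31909906] [-2.17076091  2.11545745 -0.2260504 ] [[396.93326111   0.         258.16550114]
 [  0.         396.93326111 184.13969275]
 [  0.           0.           1.        ]] -0.031886138568310754
```

View pics/side0.png

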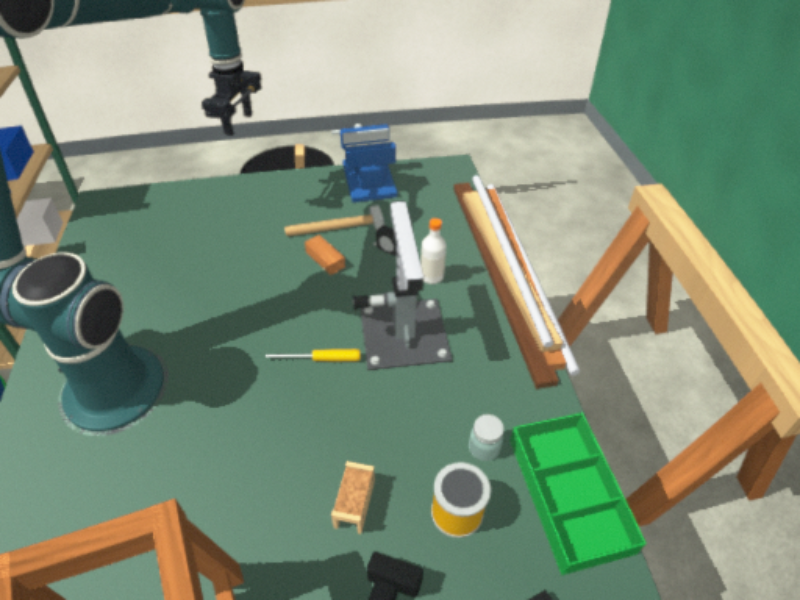

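View pics/top0.png

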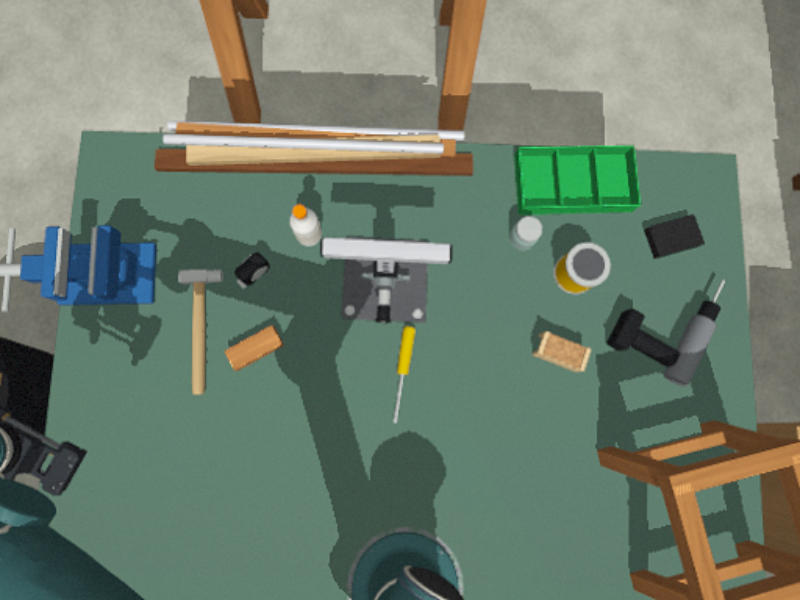

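The side view shows the saddle at about (352,495), the bar at (405,245) and the knob at (362,301). The top view has the saddle at (563,350), the bar from (322,250) to (450,252), and the knob at (383,312). I'll measure from the depth clouds.

```bash
cat >> h.py <<'E'
def rect(P):
    (c,s,a)=cv2.minAreaRect(P[:,:2].astype(np.float32)*1000)
    return np.round(c,1),np.round(s,1),round(a,1)
def pick(W,lo,hi):
    m=np.all((W>lo)&(W<hi),axis=-1);return W[m],m
E
python3 - <<'E'
from h import *
for n in("top","side"):
    c=pickle.load(open(n+"0.pkl","rb"));W=cloud(c)
    f=1/1.5625
    for name,(u,v) in dict(top=dict(saddle=(563,350),bar=(387,250),barL=(330,249),barR=(443,253),knob=(383,312),bench=(480,420),screw=(407,350)),side=dict(saddle=(353,493),bar=(405,245),knob=(362,301),bench=(250,450),screw=(340,355)))[n].items():
        print(n,name,np.round(W[int(v*f),int(u*f)],4))
    cs=W[int(350*f),int(563*f)] if n=="top" else W[int(493*f),int(353*f)]
    P,m=pick(W,[cs[0]-.08,cs[1]-.08,.035],[cs[0]+.08,cs[1]+.08,.07]); print("saddle",len(P),rect(P),P.mean(0),np.median(P[:,2]))
    cb=W[int(250*f),int(387*f)] if n=="top" else W[int(245*f),int(405*f)]
    P,m=pick(W,[cb[0]-.15,cb[1]-.15,.27],[cb[0]+.15,cb[1]+.15,.295]); print("bar",len(P),rect(P),P.mean(0),np.median(P[:,2]))
    P,m=pick(W,[cb[0]-.14,cb[1]-.03,.09],[cb[0]-.06,cb[1]+.05,.14]); print("knob",len(P),rect(P),P.min(0),P.max(0))
    P,m=pick(W,[cb[0]-.2,cb[1]-.15,.004],[cb[0]+.15,cb[1]+.15,.014]); print("plate",len(P),rect(P),P.mean(0))
    for lab,lo,hi in (("near saddle",cs-[.2,.2,9],cs+[.2,.2,9]),):
        pass
E
```

```text
top saddle [ 0.4785 -0.3099  0.0528]
top bar [0.6233 0.0598 0.2811]
top barL [0.6236 0.1564 0.2789]
top barR [ 0.6239 -0.0373  0.2797]
top knob [0.5392 0.0624 0.1269]
top bench [ 0.3347 -0.1463  0.0028]
top screw [0.4727 0.0114 0.0256]
saddle 477 (array([ 475.2, -311.8]), array([98.5, 48.8]), 70.1) [ 0.47508049 -0.31054196  0.05228913] 0.05260759745618615
bar 961 (array([625.2,  59.6]), array([227.7,  31.2]), 88.7) [0.62449922 0.05927409 0.27938327] 0.2795785720613748
knob 121 (array([539.8,  62.4]), array([43.1, 30.4]), 1.8) [0.51850062 0.04656338 0.1128546 ] [0.56170644 0.07703571 0.13499724]
plate 1967 (array([598.4,  60.5]), array([348.7, 299.2]), 0.1) [0.59789996 0.06198608 0.00769394]
side saddle [ 0.4748 -0.3196  0.0542]
side bar [0.6203 0.0347 0.281 ]
side knob [0.5357 0.0552 0.1225]
side bench [ 0.2929 -0.1849 -0.    ]
side screw [ 0.4795 -0.0016  0.0247]
saddle 728 (array([ 476.6, -316.2]), array([101.9,  49.7]), 69.1) [ 0.47657685 -0.31947339  0.0520806 ] 0.0525300745102763
bar 570 (array([626.8,  56.7]), array([230.5,  30.1]), 88.6) [0.62568221 0.0438917  0.27918259] 0.27956531170661564
knob 99 (array([539. ,  55.6]), array([26.3, 38.8]), 84.3) [0.51937624 0.04380055 0.10337474] [0.55912761 0.0702183  0.13085526]
plate 1800 (array([594.7,  44.6]), array([348.6, 277.8]), 0.4) [0.62071822 0.04237446 0.00815259]
```

Run:
```python
from h import *
from cell import inverse_kinematics
for n in("top","side"):
    W=cloud(pickle.load(open(n+"0.pkl","rb")))
    for lab,lo,hi in (("saddle",[.40,-.39,.045],[.55,-.23,.065]),("bar",[.55,-.1,.27],[.7,.2,.295]),("tin",[.5,-.45,.085],[.7,-.25,.11]),("drill",[.4,-.6,.02],[.6,-.385,.2])):
        P,_=pick(W,lo,hi)
        if len(P)<5: print(n,lab,len(P));continue
        l=cv2.fitLine(P[:,:2].astype(np.float32),cv2.DIST_HUBER,0,.01,.01).ravel()
        print(n,lab,len(P),rect(P),np.round(P.min(0),3),np.round(P.max(0),3),"ang",np.degrees(np.arctan2(l[1],l[0])).round(2), l[2:].round(4))
def down(a): return (R.from_euler('z',a,degrees=True)*R.from_euler('x',180,degrees=True))
for p,r in (((.476,-.313,.022),down(70)),((.476,-.313,.35),down(70)),((.625,.06,.36),down(89)),((.625,.06,.256),down(89)),
   ((.537+.0095,.0605,.115-.0165),down(90)*R.from_euler('x',0)),):
    print(inverse_kinematics(np.array(p),r.as_rotvec()))
for t in(20,30,40):
    z=np.array([np.sin(np.radians(t)),0,-np.cos(np.radians(t))]);y=np.array([0,1.,0])
    for s in(1,-1):
        r=R.from_matrix(np.c_[np.cross(s*y,z),s*y,z]);p=np.array([.537,.0605,.115])+.019*z
        print(t,s,inverse_kinematics(p,r.as_rotvec()))
```

```text
top saddle 458 (array([ 475.4, -311.8]), array([98.5, 48.3]), 70.1) [ 0.441 -0.365  0.046] [ 0.513 -0.259  0.063] ang 71.51 [ 0.4757 -0.311 ]
top bar 961 (array([625.2,  59.6]), array([227.7,  31.2]), 88.7) [ 0.608 -0.054  0.27 ] [0.643 0.173 0.285] ang 88.82 [0.6245 0.0593]
top tin 628 (array([ 650.7, -352.1]), array([89.7, 89.9]), 0.7) [ 0.606 -0.397  0.085] [ 0.696 -0.307  0.104] ang -50.54 [ 0.6504 -0.3514]
top drill 1296 (array([ 517.6, -528. ]), array([180.7, 145.3]), 60.3) [ 0.414 -0.6    0.02 ] [ 0.569 -0.417  0.067] ang 69.66 [ 0.4876 -0.5186]
side saddle 690 (array([ 476.3, -316.5]), array([101.2,  49.5]), 69.1) [ 0.437 -0.371  0.046] [ 0.514 -0.261  0.06 ] ang 69.24 [ 0.4763 -0.3184]
side bar 570 (array([626.8,  56.7]), array([230.5,  30.1]), 88.6) [ 0.609 -0.059  0.27 ] [0.643 0.172 0.283] ang 88.77 [0.6257 0.0439]
side tin 967 (array([ 650.7, -357.6]), array([90.6, 86.7]), 78.7) [ 0.606 -0.402  0.085] [ 0.695 -0.313  0.102] ang 76.79 [ 0.6513 -0.3559]
side drill 797 (array([ 521.6, -469.8]), array([70.2, 86.6]), 68.8) [ 0.482 -0.498  0.02 ] [ 0.569 -0.425  0.063] ang -17
[... 243 characters left out ...]
3960e+00  7.34919216e-02]
[ 5.60386290e-02  1.65616112e-01  1.69015335e+00 -4.44089210e-16
  1.28582319e+00  7.34919216e-02]
[ 6.49540253e-02  1.59229945e-01  2.00662955e+00 -4.44089210e-16
  9.75733160e-01  6.49540253e-02]
20 1 [ 0.08295736 -0.03329517  2.26043363 -0.05277962  0.56712527 -1.44829217]
20 -1 [ 0.08295736 -0.03329517  2.26043363 -0.05277962  0.56712527  1.69330049]
30 1 [ 0.09401804 -0.09742313  2.37358599 -0.13854115  0.34681174 -1.35892572]
30 -1 [ 0.09401804 -0.09742313  2.37358599 -0.13854115  0.34681174  1.78266693]
40 1 [ 0.10687796 -0.13208651  2.4804895  -0.6129767   0.11947146 -0.8791797 ]
40 -1 [ 0.10687796 -0.13208651  2.4804895  -0.6129767   0.11947146  2.26241295]
```

```bash
cat >> h.py <<'E'
def down(a): return (R.from_euler('z',a,degrees=True)*R.from_euler('x',180,degrees=True)).as_rotvec()
E
python3 - <<'E'
from cell import *
from h import *
def st(l):
    s=manip.state();print(l,round(s["clock"],2),s["tool_pos"].round(4),s["contact_force"].round(1),round(s["gripper_width"],4),round(s["grasp_force"],1))
p=manip.state()["tool_pos"]
manip.move_linear(p+[0,0,.2],rate=.3);st("up")
r=down(69.7)
manip.move_pose([.476,-.314,.30],r);st("above")
manip.move_linear([.476,-.314,.12],rate=.2)
manip.move_linear([.476,-.314,.022],rate=.08);st("low")
manip.set_gripper(.04,15);st("grip")
manip.move_linear([.476,-.314,.42],rate=.25);st("lift")
B=np.array([.6255,.0595])
manip.move_pose([*B,.40],down(88.8));st("over")
manip.move_linear([*B,.33],rate=.15);manip.dwell(.3);st("over")
for n in("side","top"):
    c=cams.capture(n);pickle.dump(c,open(n+"1.pkl","wb"))
    W=cloud(c)
    P,m=pick(W,[.55,-.1,.27],[.7,.2,.285]);print(n,"bar",rect(P) if len(P) else 0)
    im=c["image"][70:240,150:350]if n=="top" else c["image"][60:260,150:380]
    cv2.imwrite(f"pics/{n}1.png",cv2.resize(im,None,fx=3 if n=="top" else 2.9,fy=3 if n=="top" else 2.9,interpolation=cv2.INTER_CUBIC))
E
```

```text
up 0.92 [0.2844 0.6109 0.4354] [ 0.3  0.  -0.6] 0.0884 0.0
above 4.25 [ 0.4765 -0.3135  0.3001] [0.9 1.5 0.6] 0.0881 0.0
low 6.67 [ 0.4765 -0.3144  0.0227] [-0.4 -0.4 -0.2] 0.088 0.0
grip 7.36 [ 0.4761 -0.314   0.0221] [ 1.1 -0.8  1.1] 0.0479 15.0
lift 9.1 [ 0.4755 -0.3137  0.4182] [-0.5  0.1 -0.9] 0.0477 15.0
over 10.59 [0.6255 0.0584 0.4001] [ 1.3 -0.2  0.1] 0.0477 15.0
over 11.51 [0.626  0.0595 0.3313] [ 0.2 -0.4 -0.9] 0.0477 15.0
side bar (array([626. ,  19.2]), array([156.7,  30.5]), 88.8)
top bar (array([625.5,  59.6]), array([227.2,  30.5]), 88.8)
```

View pics/side1.png

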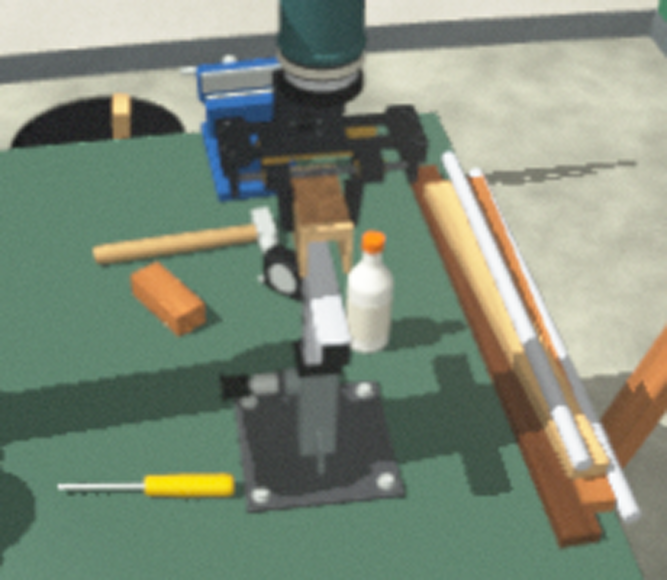

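Run:
```python
from h import *
for n in("side","top"):
    W=cloud(pickle.load(open(n+"1.pkl","rb")))
    for lo,hi in ((.345,.363),(.356,.37),(.305,.35)):
        P,m=pick(W,[.58,-.02,lo],[.67,.14,hi]);print(n,lo,len(P),(rect(P),P.min(0).round(3),P.max(0).round(3)) if len(P)>5 else 0)
```

```text
side 0.345 340 ((array([625.1,  50.3]), array([88.8, 78.4]), 88.8), array([0.586, 0.006, 0.345]), array([0.664, 0.095, 0.363]))
side 0.356 403 ((array([623.7,  54.6]), array([ 75.4, 104.4]), 12.2), array([0.585, 0.005, 0.356]), array([0.663, 0.107, 0.369]))
side 0.305 141 ((array([620.5,  32.6]), array([62.4, 72.8]), 71.4), array([0.588, 0.006, 0.309]), array([0.664, 0.071, 0.35 ]))
top 0.345 86 ((array([625.1,  60.2]), array([99. , 49.1]), 88.9), array([0.6  , 0.011, 0.348]), array([0.649, 0.11 , 0.363]))
top 0.356 199 ((array([624.5,  60.5]), array([99.7, 49. ]), 89.6), array([0.6  , 0.011, 0.356]), array([0.649, 0.11 , 0.369]))
top 0.305 33 ((array([601.2,  61.2]), array([99.6,  1.4]), 89.0), array([0.6  , 0.011, 0.314]), array([0.603, 0.111, 0.349]))
```

The crop shows the held saddle (deck at about (322,205)) level and lengthways over the bar. Its centre matches the bar's within about 1 mm (x .625 against .6255), so I'll lower it.

Run:
```python
from cell import *
from h import *
def st(l):
    s=manip.state();print(l,round(s["clock"],2),s["tool_pos"].round(4),s["contact_force"].round(1),round(s["gripper_width"],4),round(s["grasp_force"],1));return s
B=[.626,.0595]
manip.move_linear([*B,.31],rate=.1);f0=st("a")["contact_force"]
ok=True
for z in (.29,.275,.266,.263,.2615,.2605):
    manip.move_linear([*B,z],rate=.05);manip.dwell(.1);s=st(z)
    if (s["contact_force"]-f0)[2]>6 : ok=z<.268;break
if ok:
    manip.set_gripper(.075);st("open")
    manip.move_linear([*B,.36],rate=.15);manip.dwell(.2);st("up")
    manip.move_linear([.50,.06,.40],rate=.25)
    manip.move_pose([.42,.06,.30],down(90));st("back")
for n in("side","top"):
    c=cams.capture(n);pickle.dump(c,open(n+"2.pkl","wb"));W=cloud(c)
    P,m=pick(W,[.58,-.02,.283],[.67,.14,.297]);print(n,len(P),(rect(P),np.median(P[:,2])) if len(P)>5 else 0)
    P,m=pick(W,[.55,-.1,.27],[.7,.2,.2825]);print(n,"bar",rect(P) if len(P) else 0)
    P,m=pick(W,[.505,.03,.10],[.565,.09,.14]); print("knob",len(P),rect(P),P.min(0),P.max(0))
    if n=="side":cv2.imwrite(f"pics/{n}2.png",cv2.resize(c["image"][60:260,150:380],None,fx=2.9,fy=2.9))
```

```text
a 11.96 [0.6252 0.0595 0.3084] [-0.1 -0.4 -0.3] 0.048 15.0
0.29 12.61 [0.6262 0.0595 0.2903] [ 0.4  0.2 -0.2] 0.0478 15.0
0.275 13.16 [0.6261 0.0595 0.275 ] [-0.3  0.6 -1. ] 0.0479 15.0
0.266 13.59 [0.626  0.0595 0.2659] [ 0.8  0.1 -0.8] 0.0478 15.0
0.263 13.94 [0.626  0.0595 0.263 ] [-0.2  0.4 -0.4] 0.048 15.0
0.2615 14.29 [0.626  0.0595 0.2615] [-0.8  0.2 -0.3] 0.0475 15.0
0.2605 14.64 [0.626  0.0595 0.2605] [ 0.   0.  -1.3] 0.0479 15.0
open 15.22 [0.626  0.0595 0.2605] [ 0.5 -0.1 -0.5] 0.0748 0.0
up 16.23 [0.6254 0.0595 0.3583] [-0.1 -0.2 -0.2] 0.0747 0.0
back 17.48 [0.4212 0.06   0.3   ] [1.1 0.  1.2] 0.0753 0.0
side 419 ((array([625.6,  57. ]), array([103.3,  47.5]), 88.8), np.float64(0.29110305058964714))
side bar (array([623.1,  56.5]), array([ 46.3, 232.5]), 1.8)
knob 111 (array([541.4,  60.2]), array([44.6, 30.5]), 6.7) [0.51944443 0.04247393 0.10620787] [0.56460144 0.07360036 0.13257329]
top 679 ((array([624.9,  63.5]), array([147.6,  49. ]), 88.9), np.float64(0.29110090451577975))
top bar (array([620.6,  59.7]), array([227.7,  40.9]), 88.7)
knob 14 (array([562.6,  60. ]), array([ 4.2, 18.3]), 1.8) [0.56047485 0.05077691 0.11879759] [0.56497274 0.0691797  0.12804973]
```

View pics/side2.png

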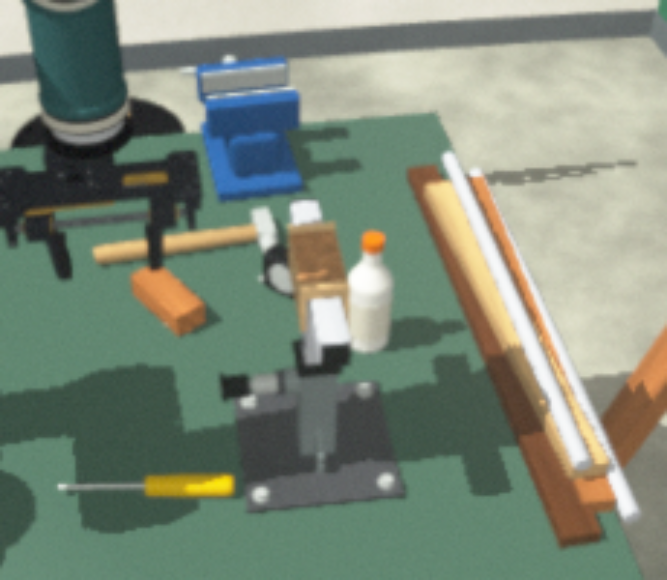

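The saddle sits flat on the bar and is centred: deck at about (318,262), the bar showing at both ends, 625.6 against about 625.7 mm. Next is the knob.

Run:
```python
from cell import *
from h import *
def st(l):
    s=manip.state();print(l,round(s["clock"],2),s["tool_pos"].round(4),s["contact_force"].round(1),round(s["gripper_width"],4),round(s["grasp_force"],1));return s
w=np.radians(-1.2);sx=np.array([np.cos(w),np.sin(w),0]);sy=np.array([-sx[1],sx[0],0])
t=np.radians(20);z=np.sin(t)*sx-np.cos(t)*np.array([0,0,1])
r=R.from_matrix(np.c_[np.cross(sy,z),sy,z]).as_rotvec()
K=np.array([.5377,.0613,.115]);T=K+.019*z
manip.move_pose(T-.11*z,r);st("pre")
manip.move_linear(T,rate=.12);manip.dwell(.2);st("at")
manip.set_gripper(.02,45);manip.dwell(.2);st("grip")
for d in (.006,.012,.017,.020):
    manip.move_linear(T-d*sx,rate=.04);manip.dwell(.2);s=st(d)
manip.dwell(2);st("end")
for n in("side","top"):
    c=cams.capture(n);pickle.dump(c,open(n+"3.pkl","wb"));W=cloud(c)
    P,m=pick(W,[.58,-.02,.20],[.67,.14,.31]);print(n,len(P),(rect(P),np.median(P[:,2])) if len(P)>5 else 0)
    if n=="side":cv2.imwrite(f"pics/{n}3.png",cv2.resize(c["image"][60:260,150:380],None,fx=2.9,fy=2.9))
```

```text
pre 18.93 [0.5074 0.062  0.2015] [-0.2  0.4  0.4] 0.0746 0.0
at 20.19 [0.5447 0.0612 0.0982] [-1.2  0.6 -0.4] 0.075 0.0
grip 21.23 [0.544  0.0592 0.0969] [ -0.5 -10.3  -0.3] 0.0238 45.0
0.006 21.73 [0.5389 0.0593 0.0971] [  4.8 -11.4  -5. ] 0.0241 45.0
0.012 22.23 [0.5338 0.0594 0.0972] [  9.4 -11.4  -9.6] 0.0239 45.1
0.017 22.7 [0.5291 0.0595 0.0972] [ 13.4 -10.9 -11.1] 0.0239 45.2
0.02 23.15 [0.5264 0.0596 0.0973] [ 13.7 -11.2 -13. ] 0.0241 45.2
end 25.15 [0.5264 0.0596 0.0973] [ 14.2 -11.8 -11.7] 0.0238 45.2
side 572 ((array([626.3,  59.9]), array([160. ,  48.8]), 88.8), np.float64(0.23030890942070215))
top 891 ((array([624.7,  60.2]), array([159. ,  49.5]), 89.0), np.float64(0.23002826063305504))
```

View pics/side3.png

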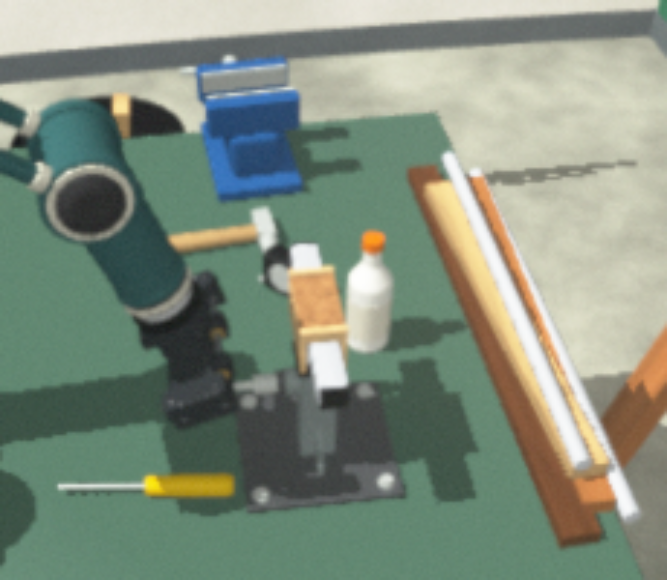

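The bar and saddle are down by 61 mm, with the deck at (318,295) still straddling the bar. I'll pull a little further to confirm the plunger is against its stop.

Run:
```python
from cell import *
from h import *
w=np.radians(-1.2);sx=np.array([np.cos(w),np.sin(w),0])
z=np.sin(np.radians(20))*sx-np.cos(np.radians(20))*np.array([0,0,1])
T=np.array([.5377,.0613,.115])+.019*z
for d in (.0215,.023,.0245):
    manip.move_linear(T-d*sx,rate=.03);manip.dwell(.3);s=manip.state()
    print(d,round(s["clock"],2),s["tool_pos"].round(4),s["contact_force"].round(1),round(s["gripper_width"],4),round(s["grasp_force"],1))
    if s["contact_force"][0]>22:break
c=cams.capture("side");W=cloud(c);P,m=pick(W,[.58,-.02,.20],[.67,.14,.31]);print(rect(P),np.median(P[:,2]))
```

```text
0.0215 25.8 [0.5259 0.0596 0.0974] [ 19.7 -11.7 -18.4] 0.0237 45.4
0.023 26.35 [0.5258 0.0596 0.0977] [ 28.  -12.6 -27. ] 0.0237 45.6
(array([626.2,  60.3]), array([158.9,  49. ]), 89.2) 0.23031045013118645
```

The force rises with no further travel (18.2 mm in all), so the plunger is at its stop. I'm handing in the job.

```bash
python3 -c "
from cell import *
print(order.close_job())"
```

```text
the job is handed in; nothing more can be done
None
```

The saddle sits centred on the bar, the bar is on its bottom stop, and the gripper is holding the plunger fully back at its stop; the job is handed in (verdict not shown to me).

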